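Fetch the hemmed-in bracket for tacking

TASK

The small steel L bracket on the blue rack is hemmed in by the square tube offcut and the red-lidded paste jar: stand both of these on the black rubber mat first, then fetch the bracket and stand it upright on its foot in the middle of the sawn steel plate, the foot running along the plate's length. After that put the tube and the jar back on the rack, each where it stood at the start. Keep everything upright and leave the paper pad and the coffee cup alone.

Things in the scene. Friction and masses are not known exactly. Their poses are not given: they have to be found in the camera images.
- rack: Fixed blue rack plate, 84 (x) x 144 (y) x 6 mm. Origin: centre of its underside; z up. Along its y axis stand the bracket (y = 0) and, some 52 mm to either side, the tube and the jar (sides vary). Two steel pins, 8 mm thick, 56 mm above the bench, stand at x = -35 and +35 mm, y = 0, so the bracket can be gripped only along the rack's y, once its neighbours are gone.
- tube: Loose short square steel tube, black mill scale, 55 x 55 x 52 mm high, open above and below, wall 6 mm, about 0.4 kg. Origin: centre of its underside; x and y square to its side faces, z up. About 10 mm from the bracket at the start; free to be gripped across its 55 mm along the rack's x.
- paste_jar: Loose round white jar of paste with a paper label and a red lid, diameter 54 mm, 62 mm high, closed, about 0.2 kg. Origin: centre of its underside, z up. About 10 mm from the bracket at the start.
- bracket: Loose dark steel L bracket standing on its foot, 0.18 kg. Foot 28 (x) x 50 (y) x 8 mm; upright leg 28 (x) x 8 mm (y = +17 to +25 mm), 60 mm high. Origin: centre of the foot's underside; y runs along the foot towards the leg, z up. Good grip: across the 28 mm (along its x) near the leg. On the rack its y lies along the rack's x.
- mat: Fixed black rubber mat with a thin yellow border, 84 (x) x 156 (y) x 3 mm thick, room for both the tube and the jar side by side along y. Origin: centre of its underside, z up.
- plate: Fixed dark sawn steel plate lying flat, 110 (x, its length) x 70 (y) x 8 mm thick. Origin: centre of its underside, z up.
- pad: Loose white pad of paper slips lying flat, 125 (x) x 85 (y) x 9 mm; bystander. Origin: centre of the underside.
- cup: Loose brown paper coffee cup, 88 mm across the rim, 98 mm high; bystander. Origin: centre of the underside.
Mind the look-alikes: they are no part of the job. Several things have the shape of the bracket; the one meant has the colours described above.

How it is judged:
By the outcome, as a careful person would: the job done as asked, in the order asked, and still so for the second after the job is handed in, with the robot touching nothing.
It also fails if it takes over 134 s, if anything falls off the work surface, if the arm or the gripper's body presses on something with over 40 N, if the wrist force passes 120 N, or if a joint passes its speed limit or range.

ROBOT

A 6-joint arm with a two-finger parallel gripper is mounted at the origin on the work surface; the furniture and walls round the work are solid. World frame = base frame: x ahead of the robot, y to its left, z up, the work surface at z = 0. Lengths are in m, angles in rad, forces in N, time in s.
With the tool pointing down it reaches from about 0.25 to 0.725 m from the base axis. Payload 4 kg.
Tool frame: the origin (TCP) lies at the very end of the fingers, on their centre line; the grasp point (between the pads) lies 19 mm behind it; z points along the fingers, y is the line along which they close (so a half turn about z gives the same grasp; the last joint's range is limited). The gripper opens to 85 mm and grips with 20 to 120 N. Pads are 22 mm wide; open, the fingers measure 114 mm over their backs; the gripper's body (76 mm by 85 mm) begins 54 mm behind the grasp point. The pads swing forward as they close: fully open they stand 13 mm farther back than shut.
Start: joints at [-1.162, 0.241, 0.005, 1.335, 0, 1.571], TCP at [0.199, -0.459, 0.231] pointing down, gripper open.
Joint ranges: [-2.72, 2.72], [-1.05, 1.87], [-1.09, 1.28], [-1.99, 2.15], [-1.42, 1.44], [-3.14, 3.14]. Speed limits (rad/s): [2.79, 2.79, 3.14, 3.14, 3.14, 3.14].

INTERFACE

Orientations are given as a unit quaternion [x, y, z, w].
In Python, from workcell import bot, vision, workorder, boxes_of gives the robot as it stands.
- The arm moves only by the tool send_rows, never from a script. Its argument "motion" is text: rows parted by semicolons, each of 5 numbers parted by spaces: the closure, from -1 (fully open) to 1 (shut), so that 0 is half open, then the shift along the tool's x, y, z in cm, then the turn about the tool's z in rad. In form: claw x y z twist; .... A call has 1 to 5 rows; each row is the pose to reach, as a shift and turn from the pose commanded when the call began, along the tool's axes at that moment; what a row does not reach only later rows make up. A row lasts 1/10 s, in which the tool goes at most 50 mm and 8.59 degrees, less where a joint would pass 70% of its speed; a pose out of reach is approached as far as the arm can. A call with a gripper value outside its range is refused whole. The fingers move at their own pace and stop on an object; the grip force is fixed at half the most. Time passes only in rows, so rows that repeat a pose let the fingers close. It gives the time, the measured TCP pose, the force, the opening and the grip force at its end, in the units of the state.
- bot.get_obs(): the state, without advancing time (a new reading comes with each control period).
- vision.camera(name): name is "scene" or "side" or "wrist"; returns the picture (480x640x3 uint8, red, green, blue); there is no depth.
- vision.camera_model(name): a dict with "fov_y" (degrees; the focal length in pixels is half the picture's height over the tangent of half this angle, whatever the lens; pixels are square), "cx", "cy" (the principal point, pixels), "world_from_camera" (4x4, takes a point from camera to world coordinates); the wrist camera has in their place "hand_eye" (4x4, takes a point from camera to tool coordinates, whose origin is the TCP and whose axes are the flange's). Camera axes: x right, y down, z forward; pixel columns grow to the right and rows downward; lengths in m; the calibration is good to about 2 mm. A picture is of the moment at which its call begins: read the wrist's pose just before it. camera_model takes no time and is no camera call.
- workorder.job_done(): hands the job in; it is judged then, once.
Trained networks look in the newest picture that a camera, given by its name, has taken for a name from the list of things; names that differ only in an ending like _2 or _b are one class to them, and where a whole thing is asked for, a point or a joint stands for the part that bears it (a point fixed in the world has none). Each returns a list of dicts, best first, with "conf" (0 to 1); they miss things now and then, are a little off and sometimes report something else, mostly with a low value. They report only what shows in the picture. A call takes as long as a camera call. They do not tell look-alikes from the thing itself.
- boxes_of(camera, target): "rect" ([centre column, centre row, width, height] in pixels, round what is visible of it).
The state is a dict: "clock": time; "joint_pos": joint angles; "joint_vel": joint speeds; "tau": joint torques, N m; "eef_pos": TCP position; "tool_rot": TCP orientation; "ft_force": force on the tool from outside, world axes, zero at the start; "ft_torque": the same for the moment, N m; "grip_width": finger opening in m; "grasp_force": force on a finger pad.
Only numpy, scipy, OpenCV 4.12 (cv2) and the standard library are available. Lean on these libraries where they do the work, as an engineer would, in place of code of your own. Each camera call takes 0.05 s, during which the arm holds its last target. There are 200 camera calls.

## Working session

There is one attempt and no reset: what is moved stays moved. The work goes in short steps, Python scripts to look and compute and a tool call to move; the robot and the scene stay as the last step left them, time stands still between calls to the robot, and variables do not carry over. Pictures are saved under pics/ and viewed, at most 14 in all, crops included, and the job is handed in when it is done.

Besides the shell and the picture viewer there is one more tool, called after "Emit:" as a command line: name --argument value ..., lists and objects as JSON in quotes. send_rows: Moves the arm, as the interface text tells. Its arguments: {"type":"object","properties":{"motion":{"type":"string"}},"required":["motion"]}

```bash
ls; mkdir -p pics; python3 - <<'E'
from workcell import bot, vision, workorder, boxes_of
import cv2
for n in ("scene","side"):
    im=vision.camera(n); cv2.imwrite(f"pics/{n}0.png",im[:,:,::-1])
    m=vision.camera_model(n); print(n,m)
    for t in "rack tube paste_jar bracket mat plate pad cup".split():
        print(t,[( [round(float(v)) for v in d["rect"]],round(d["conf"],2)) for d in boxes_of(n,t)])
print(vision.camera_model("wrist"));print(bot.get_obs())
E
```

```text
pics
scene {'fov_y': 42.262727782431995, 'cx': 315.5628700561636, 'cy': 240.4246742812369, 'world_from_camera': array([[ 0.37934925,  0.82324206, -0.42233478,  1.03838203],
       [ 0.92523365, -0.3345235 ,  0.17898804, -0.25614083],
       [ 0.00606957, -0.45865733, -0.88859249,  1.28758597],
       [ 0.        ,  0.        ,  0.        ,  1.        ]])}
rack [([356, 244, 65, 52], 0.86)]
tube [([334, 242, 31, 35], 0.7)]
paste_jar [([374, 229, 22, 32], 0.96)]
bracket [([164, 196, 30, 34], 0.9), ([353, 235, 16, 32], 0.61)]
mat [([446, 276, 76, 44], 0.83)]
plate [([298, 356, 60, 52], 0.68)]
pad [([373, 315, 70, 57], 0.8)]
cup [([412, 189, 41, 47], 0.74)]
side {'fov_y': 43.694930271600754, 'cx': 312.5833523917713, 'cy': 229.1157171298562, 'world_from_camera': array([[ 0.93637602,  0.19119562, -0.29435384,  0.87980295],
       [ 0.35033537, -0.56062368,  0.75031074, -1.15919134],
       [-0.02156561, -0.80569555, -0.59193716,  0.97630425],
       [ 0.        ,  0.        ,  0.        ,  1.        ]])}
rack [([336, 237, 44, 36], 0.56)]
tube [([331, 238, 25, 28], 0.71)]
paste_jar [([342, 2
[... 729 characters left out ...]
_pos': array([-1.16201128e+00,  2.40585122e-01,  5.00389894e-03,  1.33517161e+00,
        4.13758076e-05,  1.57076467e+00]), 'joint_vel': array([ 3.23963258e-03,  7.29716661e-04, -1.48053939e-04, -6.98219598e-05,
       -1.06171082e-03,  1.66227887e-03]), 'tau': array([ 1.06187494e-03, -3.72197199e+01,  2.52692807e+01,  9.88179017e-04,
        1.22082099e-05, -4.64047275e-06]), 'eef_pos': array([ 0.19876408, -0.45880917,  0.23131539]), 'tool_rot': array([9.79181253e-01, 2.02987864e-01, 2.46714711e-05, 1.70977055e-05]), 'ft_force': array([ 0.41707473,  0.62907645, -0.18900409]), 'ft_torque': array([ 0.00552501,  0.0234591 , -0.02382557]), 'grasp_force': 0.0, 'grip_width': 0.08509871115797328}
```

View pics/scene0.png

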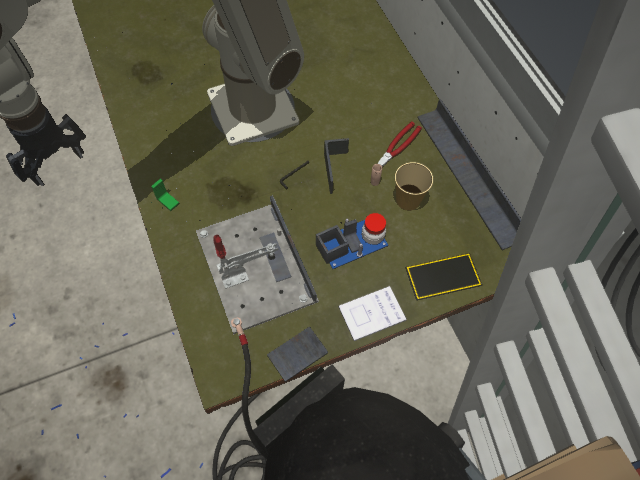

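```bash
cat > h.py <<'E'
import numpy as np, cv2
from scipy.spatial.transform import Rotation as R
from workcell import bot, vision, boxes_of
def model(n):
    m=vision.camera_model(n)
    f=240/np.tan(np.radians(m["fov_y"]/2))
    if n=="wrist":
        o=bot.get_obs(); T=np.eye(4); T[:3,:3]=R.from_quat(o["tool_rot"]).as_matrix(); T[:3,3]=o["eef_pos"]
        W=T@m["hand_eye"]
    else: W=m["world_from_camera"]
    return f,m["cx"],m["cy"],W
def ray(M,u,v,z):
    f,cx,cy,W=M
    d=W[:3,:3]@np.array([(u-cx)/f,(v-cy)/f,1]); p=W[:3,3]
    return p+d*(z-p[2])/d[2]
def proj(M,P):
    f,cx,cy,W=M
    q=(np.asarray(P)-W[:3,3])@W[:3,:3]
    return np.c_[cx+f*q[:,0]/q[:,2],cy+f*q[:,1]/q[:,2]]
E
python3 - <<'E'
from h import *
np.set_printoptions(precision=3,suppress=True)
M=model("scene");S=model("side")
for n,u,v,z in [("rack",356,244,.01),("tube",334,242,.03),("jar",374,229,.035),("br1",164,196,.03),("br2",353,235,.035),("mat",446,276,.003),("plate",298,356,.008),("pad",373,315,.009),("cup",412,189,.05)]: print(n,ray(M,u,v,z))
for n,u,v,z in [("rack",336,237,.01),("tube",331,238,.03),("jar",342,214,.035),("br1",179,291,.03),("br2",338,223,.035),("plate",384,303,.008),("pad",395,258,.009),("mat",399,216,.003),("cup",339,182,.05)]: print("side",n,ray(S,u,v,z))
im=cv2.imread("pics/scene0.png"); cv2.imwrite("pics/crop0.png",cv2.resize(im[170:400,270:500],None,fx=2.6,fy=2.6,interpolation=cv2.INTER_CUBIC))
E
```

```text
rack [0.475 0.084 0.01 ]
tube [0.46  0.035 0.03 ]
jar [0.466 0.132 0.035]
br1 [ 0.197 -0.29   0.03 ]
br2 [0.462 0.081 0.035]
mat [0.623 0.242 0.003]
plate [ 0.671 -0.137  0.008]
pad [0.647 0.048 0.009]
cup [0.41  0.254 0.05 ]
side rack [0.471 0.053 0.01 ]
side tube [0.469 0.019 0.03 ]
side jar [0.464 0.126 0.035]
side br1 [ 0.197 -0.292  0.03 ]
side br2 [0.467 0.082 0.035]
side plate [ 0.658 -0.15   0.008]
side pad [0.641 0.018 0.009]
side mat [0.604 0.212 0.003]
side cup [0.411 0.258 0.05 ]
```

View pics/crop0.png

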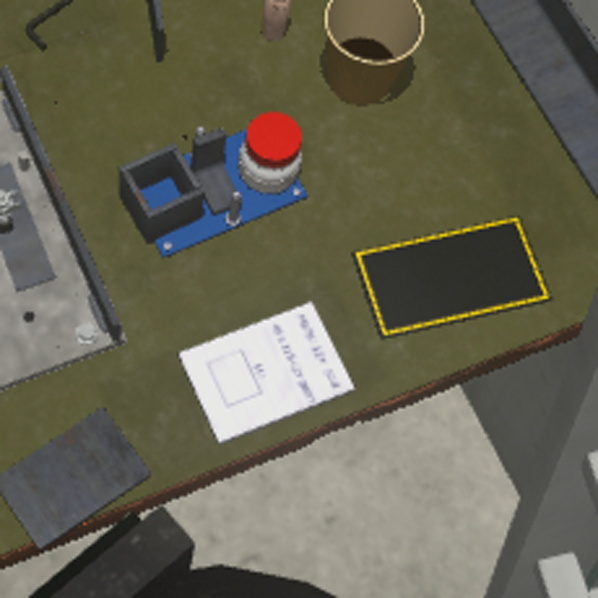

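```bash
python3 - <<'E'
from h import *
np.set_printoptions(precision=3,suppress=True)
M=model("scene")
def g(pts,z): return np.array([ray(M,270+u/2.6,170+v/2.6,z)[:2] for u,v in pts])
for n,p,z in [("mat",[(357,254),(518,219),(549,298),(384,335)],.003),("plate",[(103,409),(148,470),(40,545),(0,490)],.008),("rackfront",[(165,255),(306,195)],.006),("pad",[(312,302),(354,387),(220,441),(180,353)],.009)]:
    q=g(p,z); d=np.diff(np.r_[q,q[:1]],axis=0); print(n,q.mean(0),"len",np.hypot(*d.T),"ang",np.degrees(np.arctan2(d[:,1],d[:,0])))
    print(q)
E
```

```text
mat [0.621 0.237] len [0.149 0.078 0.15  0.078] ang [ 81.092  -8.811 -98.876 170.96 ]
[[0.571 0.17 ]
 [0.594 0.317]
 [0.672 0.305]
 [0.648 0.157]]
plate [ 0.666 -0.135] len [0.064 0.107 0.056 0.108] ang [  13.016  -76.792 -165.645  107.417]
[[ 0.621 -0.091]
 [ 0.683 -0.076]
 [ 0.708 -0.18 ]
 [ 0.653 -0.194]]
rackfront [0.507 0.083] len [0.14 0.14] ang [ 92.783 -87.217]
[[0.51  0.013]
 [0.503 0.152]]
pad [0.641 0.05 ] len [0.083 0.123 0.084 0.124] ang [ -0.417 -89.717 179.945  90.083]
[[ 0.6    0.112]
 [ 0.683  0.111]
 [ 0.683 -0.012]
 [ 0.6   -0.012]]
```

Emit:
send_rows --motion "-1 3.7 -3.1 -0.6 0; -1 7.4 -6.2 -1.2 0; -1 11.1 -9.3 -1.8 0; -1 14.8 -12.4 -2.4 0; -1 18.4 -15.4 -3 0"

```text
clock: 1.4
eef_pos: [0.3068, -0.2427, 0.2617]
tool_rot: [0.979, 0.203, 0.0, 0.0]
ft_force: [1.3, -1.2, -1.2]
grip_width: 0.0853
grasp_force: 0.0
```

Emit:
send_rows --motion "-1 3.7 -3.1 0 0; -1 7.4 -6.2 0 0; -1 11.1 -9.3 0 0; -1 14.8 -12.4 0 0; -1 18.4 -15.4 0 0"

```text
clock: 1.9
eef_pos: [0.4146, -0.0279, 0.2617]
tool_rot: [0.979, 0.203, 0.001, 0.0]
ft_force: [1.7, -0.8, -0.2]
grip_width: 0.0855
grasp_force: 0.0
```

Emit:
send_rows --motion "-1 3.7 -3.1 0 -0.12; -1 7.4 -6.2 0 -0.24; -1 9.5 -8 0 -0.36; -1 9.5 -8 0 -0.48; -1 9.5 -8 0 -0.6"

```text
clock: 2.4
eef_pos: [0.4696, 0.0825, 0.2609]
tool_rot: [0.874, 0.487, -0.0, -0.0]
ft_force: [-0.8, -0.5, -0.3]
grip_width: 0.0857
grasp_force: 0.0
```

Emit:
send_rows --motion "-1 0 0 0 -0.12; -1 0 0 0 -0.24; -1 0 0 0 -0.36; -1 0 0 0 -0.48; -1 0 0 0 -0.61"

```text
clock: 2.9
eef_pos: [0.4694, 0.0813, 0.2613]
tool_rot: [0.688, 0.726, -0.0, -0.0]
ft_force: [0.1, 0.1, 0.6]
grip_width: 0.0855
grasp_force: 0.0
```

```bash
python3 - <<'E'
from h import *
o=bot.get_obs();print(o)
print(R.from_quat(o["tool_rot"]).as_matrix())
im=vision.camera("wrist"); cv2.imwrite("pics/w1.png",im[:,:,::-1])
E
```

```text
{'clock': 2.9, 'joint_pos': array([1.71512986e-01, 1.82328494e-01, 9.01437281e-03, 1.39750808e+00,
       9.59222969e-06, 1.68903095e+00]), 'joint_vel': array([ 9.86374445e-04, -8.76003340e-04, -8.29166375e-04, -7.95957099e-04,
       -8.11892180e-04, -1.29191532e+00]), 'tau': array([ 1.02355515e-02, -3.46490514e+01,  2.55637515e+01,  5.58083102e-04,
        5.06692650e-04,  1.10698633e+00]), 'eef_pos': array([0.46936087, 0.0813032 , 0.26130723]), 'tool_rot': array([ 6.88021380e-01,  7.25690417e-01, -7.50659862e-06, -1.15769275e-05]), 'ft_force': array([0.09395867, 0.10960129, 0.60157722]), 'ft_torque': array([ 0.02251988, -0.00489311, -0.05337481]), 'grasp_force': 0.0, 'grip_width': 0.0855101147916632}
[[-5.32531615e-02  9.98581043e-01 -2.71319313e-05]
 [ 9.98581044e-01  5.32531616e-02  5.03541387e-06]
 [ 6.47312996e-06 -2.68252806e-05 -1.00000000e+00]]
```

View pics/w1.png

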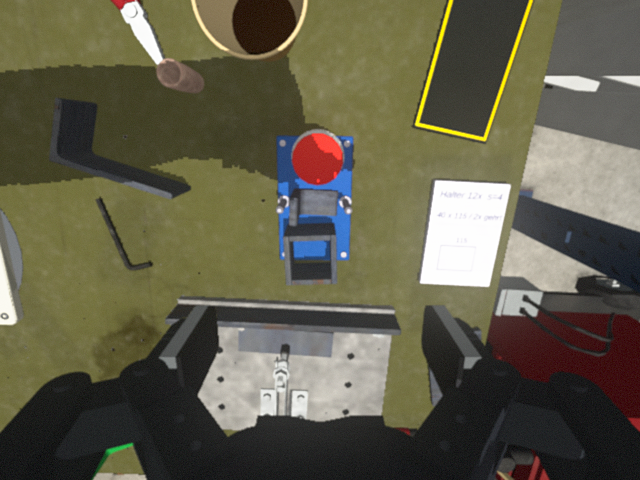

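```bash
python3 - <<'E'
from h import *
np.set_printoptions(precision=4,suppress=True)
im=vision.camera("wrist")[:,:,::-1].copy(); M=model("wrist"); o=bot.get_obs(); print(o["eef_pos"],o["tool_rot"],o["joint_vel"][5])
cv2.imwrite("pics/w2.png",im)
hsv=cv2.cvtColor(im,cv2.COLOR_BGR2HSV)
blue=cv2.inRange(hsv,(100,120,50),(125,255,255)); blue[:,:200]=0;blue[:,420:]=0;blue[300:]=0
c=np.vstack(cv2.findNonZero(blue)); P=np.array([ray(M,u,v,.006)[:2] for u,v in c],np.float32)
r=cv2.minAreaRect(P*1000);print("rack",r); print(cv2.boxPoints(r))
red=cv2.inRange(hsv,(0,150,80),(6,255,255))|cv2.inRange(hsv,(174,150,80),(180,255,255));red[:,:200]=0;red[:,420:]=0;red[300:]=0
c=np.vstack(cv2.findNonZero(red)); P=np.array([ray(M,u,v,.068)[:2] for u,v in c],np.float32)
print("jar",cv2.minEnclosingCircle(P*1000),P.mean(0))
yel=cv2.inRange(hsv,(22,150,120),(35,255,255));yel[:,:380]=0
cv2.imwrite("pics/crop2.png",cv2.resize(im[120:300,250:380],None,fx=4.4/1.4,fy=4.4/1.4,interpolation=cv2.INTER_CUBIC))
print(M)
E
```

```text
[0.4694 0.0813 0.2613] [0.69   0.7238 0.     0.    ] 0.09434068584601166
rack ((463.8827819824219, 81.8965835571289), (82.78482055664062, 142.12228393554688), 2.0867221355438232)
[[419.9303 151.4034]
 [425.1053   9.3754]
 [507.8352  12.3898]
 [502.6602 154.4178]]
jar ((465.61358642578125, 133.44952392578125), 23.454700469970703) [0.4655 0.1339]
(np.float64(351.67616901105634), 319.75354300416456, 241.76343766409778, array([[ 0.9989,  0.0453,  0.0147,  0.4664],
       [ 0.0476, -0.9529, -0.2995,  0.1583],
       [ 0.0005,  0.2999, -0.954 ,  0.4039],
       [ 0.    ,  0.    ,  0.    ,  1.    ]]))
```

View pics/crop2.png

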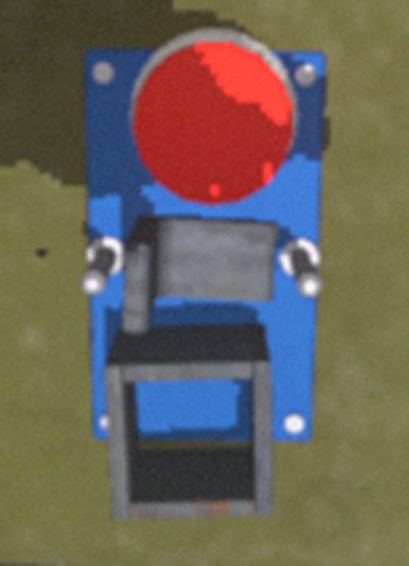

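```bash
python3 - <<'E'
from h import *
np.set_printoptions(precision=4,suppress=True)
M=model("wrist"); s=4.4/1.4
g=lambda u,v,z: ray(M,250+u/s,120+v/s,z)[:2]
t=np.array([g(*p,.058) for p in [(107,360),(270,360),(272,515),(113,517)]]); print("tube",t.mean(0),t, cv2.minAreaRect((t*1000).astype(np.float32)))
print("pins",g(93,285,.056),g(308,287,.056))
print("leg top",[g(*p,.066) for p in [(122,330),(150,330)]],"foot far end",g(277,222,.014),g(273,300,.014))
E
```

```text
tube [0.4632 0.0293] [[0.4349 0.0557]
 [0.4879 0.0582]
 [0.492  0.0033]
 [0.4379 0.    ]] ((463.43701171875, 29.32977294921875), (54.22747802734375, 55.775455474853516), 3.087217330932617)
pins [0.4298 0.08  ] [0.4988 0.0826]
leg top [array([0.4402, 0.0682]), array([0.449 , 0.0686])] foot far end [0.49   0.0964] [0.4904 0.0681]
```

Emit:
send_rows --motion "-1 -2.6 -0.45 -2 0; -1 -5.2 -0.9 -5 0; -1 -5.2 -0.9 -9 0; -1 -5.2 -0.9 -9 0; -1 -5.2 -0.9 0 0"

```text
clock: 3.5
eef_pos: [0.4681, 0.029, 0.3083]
tool_rot: [0.691, 0.723, 0.007, 0.006]
ft_force: [1.2, -0.4, -0.6]
grip_width: 0.0858
grasp_force: 0.0
```

Emit:
send_rows --motion "-1 0 0 0 0; -1 0 0 0 0"

```text
clock: 3.7
eef_pos: [0.462, 0.029, 0.3007]
tool_rot: [0.69, 0.723, -0.001, -0.001]
ft_force: [0.4, -0.2, 1.4]
grip_width: 0.0853
grasp_force: 0.0
```

```bash
python3 - <<'E'
from h import *
o=bot.get_obs(); print(o["eef_pos"],o["tool_rot"],o["joint_pos"])
im=cv2.imread("pics/w2.png")
m=vision.camera_model("wrist");T=np.eye(4);T[:3,:3]=R.from_quat([.69,.7238,0,0]).as_matrix();T[:3,3]=[.4694,.0813,.2613]
M=(351.68,m["cx"],m["cy"],T@m["hand_eye"])
hsv=cv2.cvtColor(im,cv2.COLOR_BGR2HSV)
y=cv2.inRange(hsv,(22,150,120),(35,255,255));y[:,:380]=0
c=np.vstack(cv2.findNonZero(y)); h=cv2.convexHull(c); a=cv2.approxPolyDP(h,4,True)[:,0]
for u,v in a: print(u,v,ray(M,u,v,.003)[:2])
E
```

```text
[0.46196556 0.02897733 0.3007337 ] [ 0.69035965  0.72346451 -0.0011815  -0.00112453] [6.26130745e-02 1.49311442e-01 7.03972282e-02 1.49514399e+00
 4.73064559e-05 1.58658764e+00]
533 0 [0.67013761 0.29121721]
486 140 [0.64900702 0.15784798]
415 126 [0.56942687 0.16863918]
449 0 [0.58766085 0.28727327]
```

Emit:
send_rows --motion "-1 0 0.1 5 0; -1 0 0.1 10 0; -1 0 0.1 15 0; -1 0 0.1 18 0; -1 0 0.1 20 0"

```text
clock: 4.2
eef_pos: [0.4676, 0.0294, 0.1024]
tool_rot: [0.69, 0.724, 0.002, 0.002]
ft_force: [0.8, 0.1, 0.0]
grip_width: 0.0855
grasp_force: 0.0
```

Emit:
send_rows --motion "-1 0 0 3 0; -1 0 0 6 0; -1 0 0 8 0; -1 0 0 8 0; -1 0 0 8 0"

```text
clock: 4.7
eef_pos: [0.4679, 0.0293, 0.0236]
tool_rot: [0.69, 0.724, 0.002, 0.002]
ft_force: [0.4, -0.1, -0.2]
grip_width: 0.0852
grasp_force: 0.0
```

Emit:
send_rows --motion "1 0 0 0 0; 1 0 0 0 0; 1 0 0 0 0; 1 0 0 0 0; 1 0 0 0 0"

```text
clock: 5.2
eef_pos: [0.4649, 0.029, 0.0232]
tool_rot: [0.69, 0.724, 0.001, 0.001]
ft_force: [-1.0, 0.8, 8.7]
grip_width: 0.0544
grasp_force: 62.4
```

Emit:
send_rows --motion "1 0 0 0 0; 1 0 0 0 0; 1 0 0 0 0; 1 0 0 0 0; 1 0 0 0 0"

```text
clock: 5.7
eef_pos: [0.4648, 0.029, 0.0232]
tool_rot: [0.69, 0.724, 0.001, 0.001]
ft_force: [-1.7, 0.2, 8.1]
grip_width: 0.0544
grasp_force: 62.3
```

Emit:
send_rows --motion "1 0 0 -1 0; 1 0 0 -4 0; 1 0 0 -8 0; 1 0 0 -12 0; 1 0 0 -15 0"

```text
clock: 6.2
eef_pos: [0.4645, 0.029, 0.1745]
tool_rot: [0.69, 0.724, 0.001, 0.001]
ft_force: [1.2, -0.2, -3.4]
grip_width: 0.0544
grasp_force: 64.0
```

Emit:
send_rows --motion "1 3.3 3.2 0 0.04; 1 6.6 6.4 0 0.08; 1 9.9 9.6 0 0.12; 1 13.2 12.8 0 0.16; 1 16.3 15.8 0 0.2"

```text
clock: 6.7
eef_pos: [0.6147, 0.2009, 0.1718]
tool_rot: [0.759, 0.651, 0.0, 0.0]
ft_force: [1.2, 0.8, -2.5]
grip_width: 0.0547
grasp_force: 64.3
```

Emit:
send_rows --motion "1 0 0 0 0; 1 0 0 0 0; 1 0 0 2 0; 1 0 0 4 0; 1 0 0 6 0"

```text
clock: 7.2
eef_pos: [0.613, 0.1979, 0.1118]
tool_rot: [0.759, 0.651, 0.0, 0.0]
ft_force: [0.9, 0.9, -3.8]
grip_width: 0.0543
grasp_force: 64.3
```

```bash
python3 - <<'E'
from h import *
o=bot.get_obs(); print(o["eef_pos"],np.degrees(2*np.arctan2(o["tool_rot"][1],o["tool_rot"][0])))
im=vision.camera("wrist"); cv2.imwrite("pics/w3.png",im[:,:,::-1])
E
```

```text
[0.6130403  0.19789565 0.11179935] 81.21980115353097
```

View pics/w3.png

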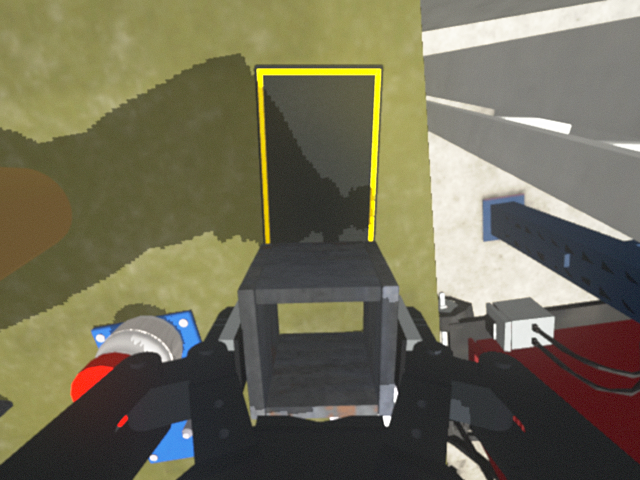

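Emit:
send_rows --motion "1 0 0 4 0; 1 0 0 7 0; 1 0 0 8.5 0; 1 0 0 9 0; 1 0 0 9.1 0"

```text
clock: 7.75
eef_pos: [0.6132, 0.1984, 0.0213]
tool_rot: [0.759, 0.651, -0.0, -0.0]
ft_force: [1.4, 1.0, -1.7]
grip_width: 0.0545
grasp_force: 64.3
```

Emit:
send_rows --motion "1 0 0 0 0; -0.3 0 0 0 0; -1 0 0 0 0; -1 0 0 0 0; -1 0 0 0 0"

```text
clock: 8.25
eef_pos: [0.6145, 0.1996, 0.0212]
tool_rot: [0.759, 0.651, 0.001, 0.0]
ft_force: [0.0, 0.3, -0.2]
grip_width: 0.0853
grasp_force: 0.0
```

Emit:
send_rows --motion "-1 0 0 -2 0; -1 0 0 -6 0; -1 0 0 -10 0; -1 0 0 -14 0; -1 0 0 -17 0"

```text
clock: 8.75
eef_pos: [0.6147, 0.1997, 0.1939]
tool_rot: [0.759, 0.651, 0.002, 0.001]
ft_force: [0.8, -0.4, -0.6]
grip_width: 0.0855
grasp_force: 0.0
```

Emit:
send_rows --motion "-1 -2.2 -3.5 0 -0.05; -1 -4.4 -7 0 -0.1; -1 -6.6 -10.5 0 -0.15; -1 -8.8 -13.8 0 -0.2; -1 -8.8 -13.8 0 -0.2"

```text
clock: 9.25
eef_pos: [0.4581, 0.131, 0.1897]
tool_rot: [0.69, 0.724, -0.003, -0.001]
ft_force: [1.0, 0.3, -0.5]
grip_width: 0.0854
grasp_force: 0.0
```

Emit:
send_rows --motion "-1 0 0 0 0; -1 0 0 0 0"

```text
clock: 9.45
eef_pos: [0.4656, 0.1338, 0.1911]
tool_rot: [0.69, 0.724, 0.001, 0.001]
ft_force: [-0.4, 0.4, 0.2]
grip_width: 0.0852
grasp_force: 0.0
```

```bash
python3 - <<'E'
from h import *
o=bot.get_obs(); print(o["eef_pos"],o["tool_rot"],np.degrees(2*np.arctan2(o["tool_rot"][1],o["tool_rot"][0])))
im=vision.camera("wrist")[:,:,::-1]; M=model("wrist"); cv2.imwrite("pics/w4.png",im)
hsv=cv2.cvtColor(im,cv2.COLOR_BGR2HSV)
red=cv2.inRange(hsv,(0,150,80),(6,255,255))|cv2.inRange(hsv,(174,150,80),(180,255,255));red[:,:230]=0;red[:,400:]=0
n,l,s,c=cv2.connectedComponentsWithStats(red); i=1+np.argmax(s[1:,4]); print(s[i],c[i])
P=np.array([ray(M,u,v,.068)[:2] for v,u in np.argwhere(l==i)],np.float32)
print(cv2.minEnclosingCircle(P*1000),P.mean(0),P.min(0),P.max(0))
E
```

```text
[0.46561985 0.13378241 0.19113003] [6.89971410e-01 7.23835248e-01 1.23234866e-03 6.84369343e-04] 92.7441999785388
[ 288  203   60   60 2809] [317.37166251 232.87753649]
((465.0408630371094, 134.1253662109375), 24.811723709106445) [0.4649324  0.13463607] [0.4418969  0.11025711] [0.4884058  0.15874317]
```

View pics/w4.png

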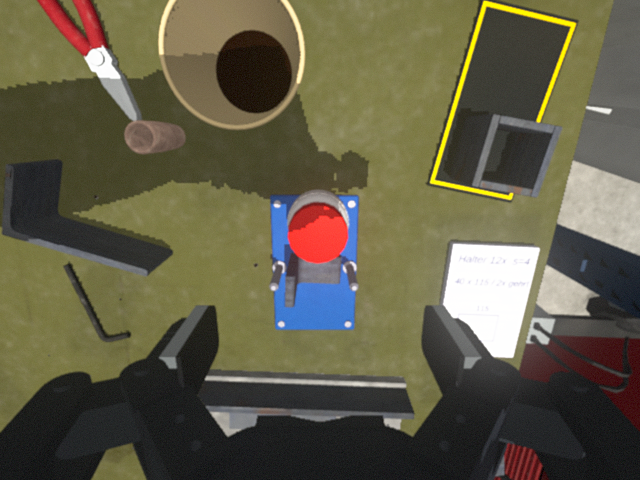

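Emit:
send_rows --motion "-1 0 0 4 0; -1 0 0 8 0; -1 0 0 12 0; -1 0 0 15 0; -1 0 0 17 0"

```text
clock: 10.0
eef_pos: [0.464, 0.1334, 0.0176]
tool_rot: [0.69, 0.724, -0.001, -0.001]
ft_force: [0.9, -0.1, 0.1]
grip_width: 0.0857
grasp_force: 0.0
```

Emit:
send_rows --motion "-1 0 0 0 0; 1 0 0 0 0; 1 0 0 0 0; 1 0 0 0 0; 1 0 0 0 0"

```text
clock: 10.5
eef_pos: [0.4656, 0.1338, 0.0223]
tool_rot: [0.69, 0.724, 0.002, 0.001]
ft_force: [-0.9, -0.1, 5.0]
grip_width: 0.0516
grasp_force: 62.3
```

Emit:
send_rows --motion "1 0 0 0 0; 1 0 0 0 0; 1 0 0 0 0"

```text
clock: 10.8
eef_pos: [0.4655, 0.1338, 0.0223]
tool_rot: [0.69, 0.724, 0.002, 0.001]
ft_force: [-1.0, -0.7, 5.6]
grip_width: 0.0515
grasp_force: 62.2
```

Emit:
send_rows --motion "1 0 0 -1 0; 1 0 0 -4 0; 1 0 0 -8 0; 1 0 0 -12 0; 1 0 0 -15 0"

```text
clock: 11.3
eef_pos: [0.4649, 0.1334, 0.1738]
tool_rot: [0.69, 0.724, 0.002, 0.001]
ft_force: [1.3, -0.4, -3.0]
grip_width: 0.0511
grasp_force: 63.5
```

Emit:
send_rows --motion "1 2.6 3.3 0 0.04; 1 5.2 6.6 0 0.08; 1 7.8 9.9 0 0.12; 1 10.4 13.2 0 0.16; 1 13.1 16.5 0 0.2"

```text
clock: 11.8
eef_pos: [0.6237, 0.2729, 0.1712]
tool_rot: [0.759, 0.651, 0.0, 0.0]
ft_force: [0.1, 0.1, -2.5]
grip_width: 0.0511
grasp_force: 63.5
```

Emit:
send_rows --motion "1 0 0 0 0; 1 0 0 0 0; 1 0 0 2 0; 1 0 0 4 0; 1 0 0 6 0"

```text
clock: 12.3
eef_pos: [0.6219, 0.2709, 0.1115]
tool_rot: [0.759, 0.651, 0.0, 0.0]
ft_force: [-0.0, -1.2, -2.9]
grip_width: 0.0514
grasp_force: 63.6
```

Emit:
send_rows --motion "1 0 0 0 0; 1 0 0 0 0"

```text
clock: 12.5
eef_pos: [0.622, 0.2712, 0.1115]
tool_rot: [0.759, 0.651, -0.0, 0.0]
ft_force: [0.4, -0.1, -1.8]
grip_width: 0.0513
grasp_force: 63.6
```

Emit:
send_rows --motion "1 0.2 0.1 4 0; 1 0.2 0.1 7 0; 1 0.2 0.1 8.5 0; 1 0.2 0.1 9 0; 1 0.2 0.1 9.2 0"

```text
clock: 13.0
eef_pos: [0.6247, 0.274, 0.0197]
tool_rot: [0.759, 0.651, 0.001, 0.0]
ft_force: [0.1, -0.4, -1.2]
grip_width: 0.0512
grasp_force: 63.6
```

Emit:
send_rows --motion "1 0 0 0 0; -0.3 0 0 0 0; -1 0 0 0 0; -1 0 0 0 0; -1 0 0 0 0"

```text
clock: 13.5
eef_pos: [0.6244, 0.274, 0.0191]
tool_rot: [0.759, 0.651, 0.001, 0.0]
ft_force: [0.2, 0.1, -0.1]
grip_width: 0.0853
grasp_force: 0.0
```

Emit:
send_rows --motion "-1 0 0 -2 0; -1 0 0 -6 0; -1 0 0 -10 0; -1 0 0 -14 0; -1 0 0 -17 0"

```text
clock: 14.0
eef_pos: [0.6247, 0.2741, 0.1918]
tool_rot: [0.759, 0.651, 0.002, 0.001]
ft_force: [0.4, -0.2, -0.2]
grip_width: 0.0857
grasp_force: 0.0
```

Emit:
send_rows --motion "-1 0 0 0 0; -1 0 0 0 0"

```text
clock: 14.2
eef_pos: [0.6245, 0.2741, 0.1896]
tool_rot: [0.759, 0.651, 0.001, 0.0]
ft_force: [-0.6, 0.5, -0.4]
grip_width: 0.0852
grasp_force: 0.0
```

Emit:
send_rows --motion "-1 -4 -2.6 0 -0.12; -1 -8 -5.2 0 -0.24; -1 -12 -7.8 0 -0.36; -1 -16 -10.4 0 -0.48; -1 -20 -13 0 -0.6"

```text
clock: 14.7
eef_pos: [0.4623, 0.0943, 0.1862]
tool_rot: [0.53, 0.848, -0.001, -0.001]
ft_force: [-0.1, -0.7, 0.2]
grip_width: 0.0854
grasp_force: 0.0
```

Emit:
send_rows --motion "-1 0 0 0 -0.12; -1 0 0 0 -0.24; -1 0 0 0 -0.36; -1 0 0 0 -0.48; -1 0 0 0 -0.6"

```text
clock: 15.2
eef_pos: [0.4638, 0.0955, 0.1865]
tool_rot: [0.256, 0.967, -0.001, -0.002]
ft_force: [0.2, -0.2, -0.1]
grip_width: 0.0853
grasp_force: 0.0
```

Emit:
send_rows --motion "-1 0 0 0 -0.12; -1 0 0 0 -0.24; -1 0 0 0 -0.36; -1 0 0 0 -0.48; -1 0 0 0 -0.56"

```text
clock: 15.7
eef_pos: [0.4638, 0.0956, 0.1864]
tool_rot: [-0.021, 1.0, -0.0, -0.002]
ft_force: [-0.5, -0.7, 0.3]
grip_width: 0.0855
grasp_force: 0.0
```

Emit:
send_rows --motion "-1 0 0 0 0; -1 0 0 0 0"

```text
clock: 15.9
eef_pos: [0.4643, 0.0956, 0.1871]
tool_rot: [-0.018, 1.0, -0.0, -0.001]
ft_force: [0.5, -0.5, -0.1]
grip_width: 0.0853
grasp_force: 0.0
```

```bash
python3 - <<'E'
from h import *
o=bot.get_obs(); print(o["eef_pos"],o["tool_rot"],np.degrees(2*np.arctan2(o["tool_rot"][1],o["tool_rot"][0])),o["joint_pos"])
im=vision.camera("wrist")[:,:,::-1]; cv2.imwrite("pics/w5.png",im)
E
```

```text
[0.46429643 0.09564622 0.18713249] [-1.77502677e-02  9.99841660e-01 -2.37285470e-04 -1.23568507e-03] 182.03413928247227 [ 2.03167388e-01  2.16482274e-01 -1.43685038e-01  1.21314551e+00
 -1.08257020e-05  1.67664973e-01]
```

View pics/w5.png

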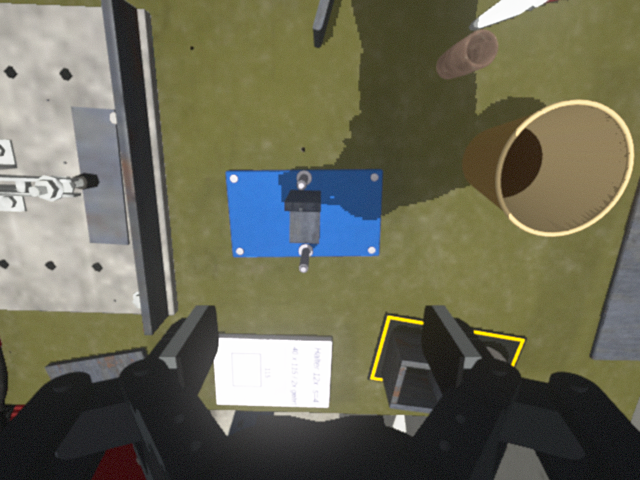

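```bash
python3 - <<'E'
from h import *
np.set_printoptions(precision=1,suppress=True)
M=model("wrist"); a=np.radians(182.1)
ax=np.array([np.sin(a),-np.cos(a)]);ay=np.array([np.cos(a),np.sin(a)]);c=np.array([.464,.0815])
L=[(s*.014,y,z) for s,y,z in [(-1,.017,.066),(1,.017,.066),(1,.025,.066),(-1,.025,.066),(-1,.025,.006),(1,.025,.006),(-1,-.025,.014),(1,-.025,.014)]]
print(proj(M,[[*(c+x*ax+y*ay),z] for x,y,z in L]))
im=cv2.imread("pics/w5.png");cv2.imwrite("pics/crop5.png",cv2.resize(im[160:280,220:390],None,fx=4,fy=4,interpolation=cv2.INTER_CUBIC))
E
```

```text
[[282.5 210.6]
 [319.  210.6]
 [319.  200.2]
 [282.1 200.3]
 [288.7 188.2]
 [319.1 188.1]
 [289.5 242.5]
 [319.2 242.5]]
```

View pics/crop5.png

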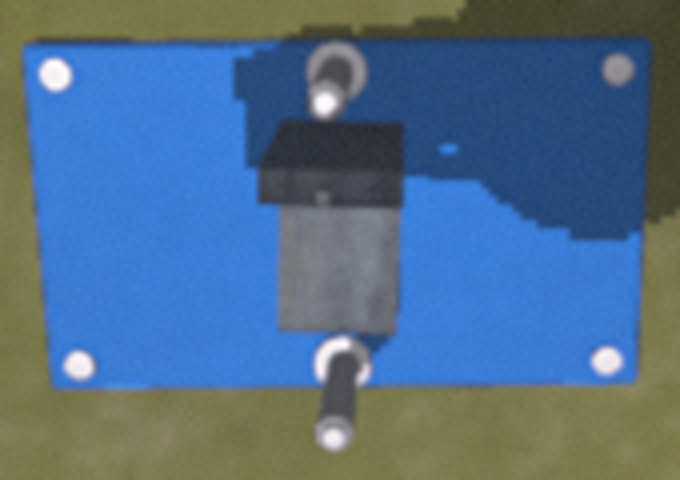

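Emit:
send_rows --motion "-1 1.45 -1.4 2 0; -1 1.45 -1.4 4 0; -1 1.45 -1.4 6 0; -1 1.45 -1.4 8 0; -1 1.45 -1.4 8 0"

```text
clock: 16.45
eef_pos: [0.4486, 0.0808, 0.1057]
tool_rot: [-0.018, 1.0, -0.0, -0.003]
ft_force: [-0.1, 0.1, -0.5]
grip_width: 0.0851
grasp_force: 0.0
```

Emit:
send_rows --motion "-1 0 0 0 0; -1 0 0 0 0"

```text
clock: 16.65
eef_pos: [0.452, 0.0815, 0.1093]
tool_rot: [-0.018, 1.0, 0.0, 0.001]
ft_force: [0.3, 0.2, 0.3]
grip_width: 0.0855
grasp_force: 0.0
```

Good; x a touch more, then down 9 cm and close.

Emit:
send_rows --motion "-1 0.1 0 3 0; -1 0.1 0 5 0; -1 0.1 0 7 0; -1 0.1 0 8 0; -1 0.1 0 9 0"

```text
clock: 17.15
eef_pos: [0.4511, 0.0815, 0.0186]
tool_rot: [-0.019, 1.0, 0.0, 0.001]
ft_force: [-0.4, 0.8, -0.4]
grip_width: 0.0853
grasp_force: 0.0
```

Emit:
send_rows --motion "-1 0 0 0 0; -1 0 0 0 0; 1 0 0 0 0; 1 0 0 0 0; 1 0 0 0 0"

```text
clock: 17.65
eef_pos: [0.4506, 0.0813, 0.0188]
tool_rot: [-0.019, 1.0, 0.0, 0.001]
ft_force: [0.1, 0.2, -0.2]
grip_width: 0.0443
grasp_force: 0.0
```

Emit:
send_rows --motion "1 0 0 0 0; 1 0 0 0 0; 1 0 0 0 0; 1 0 0 0 0; 1 0 0 0 0"

```text
clock: 18.15
eef_pos: [0.4504, 0.0814, 0.0188]
tool_rot: [-0.019, 1.0, 0.0, 0.0]
ft_force: [-1.4, 0.6, 6.0]
grip_width: 0.0269
grasp_force: 59.0
```

Emit:
send_rows --motion "1 0 0 -1 0; 1 0 0 -5 0; 1 0 0 -9 0; 1 0 0 -13 0; 1 0 0 -17 0"

```text
clock: 18.65
eef_pos: [0.4494, 0.081, 0.1898]
tool_rot: [-0.019, 1.0, -0.0, -0.001]
ft_force: [2.0, -0.4, -2.8]
grip_width: 0.0269
grasp_force: 59.6
```

Emit:
send_rows --motion "1 -2.8 -2.8 -0.5 0; 1 -5.6 -5.7 -1 0.1; 1 -8.4 -8.6 -1.5 0.2; 1 -11.2 -11.5 -2 0.3; 1 -14 -14.4 -2 0.4"

```text
clock: 19.15
eef_pos: [0.5963, -0.0587, 0.2089]
tool_rot: [0.182, 0.983, -0.0, 0.0]
ft_force: [1.6, 0.0, -2.4]
grip_width: 0.0272
grasp_force: 59.7
```

```bash
cat > go.py <<'E'
import sys
from h import *
# usage: go.py x y heading_deg : shift in tool axes (cm) and twist
o=bot.get_obs(); q=o["tool_rot"]; h=2*np.arctan2(q[1],q[0]); x,y,H=map(float,sys.argv[1:4])
d=np.array([x,y])-o["eef_pos"][:2]
t=h-np.radians(H); t=(t+np.pi)%(2*np.pi)-np.pi
print("pose",np.round(o["eef_pos"],4),"head",round(np.degrees(h),2),"dx %.2f dy %.2f twist %.3f"%(100*(d@[np.cos(h),np.sin(h)]),100*(d@[np.sin(h),-np.cos(h)]),t))
E
python3 go.py .6625 -.1218 104.7
```

```text
pose [ 0.5963 -0.0587  0.2089] head 158.97 dx -8.44 dy -3.51 twist 0.947
```

Emit:
send_rows --motion "1 -2.8 -1.2 0 0.12; 1 -5.6 -2.4 0 0.24; 1 -8.4 -3.5 0 0.36; 1 -8.4 -3.5 0 0.48; 1 -8.4 -3.5 0 0.6"

```text
clock: 19.65
eef_pos: [0.6613, -0.121, 0.2065]
tool_rot: [0.466, 0.885, -0.001, -0.002]
ft_force: [0.6, -0.6, -2.9]
grip_width: 0.0269
grasp_force: 59.7
```

Emit:
send_rows --motion "1 0 0 0 0.12; 1 0 0 0 0.24; 1 0 0 0 0.34; 1 0 0 0 0.34; 1 0 0 0 0.34"

```text
clock: 20.15
eef_pos: [0.6612, -0.1199, 0.2078]
tool_rot: [0.605, 0.796, -0.0, -0.001]
ft_force: [-1.3, 1.1, -1.8]
grip_width: 0.027
grasp_force: 59.7
```

```bash
python3 go.py .6625 -.1218 104.7; python3 - <<'E'
from h import *
M=model("wrist"); im=vision.camera("wrist")[:,:,::-1]; cv2.imwrite("pics/w6.png",im)
np.savez("m6.npz",W=M[3])
E
```

```text
pose [ 0.6612 -0.1199  0.2078] head 105.47 dx -0.21 dy 0.08 twist 0.013
```

View pics/w6.png

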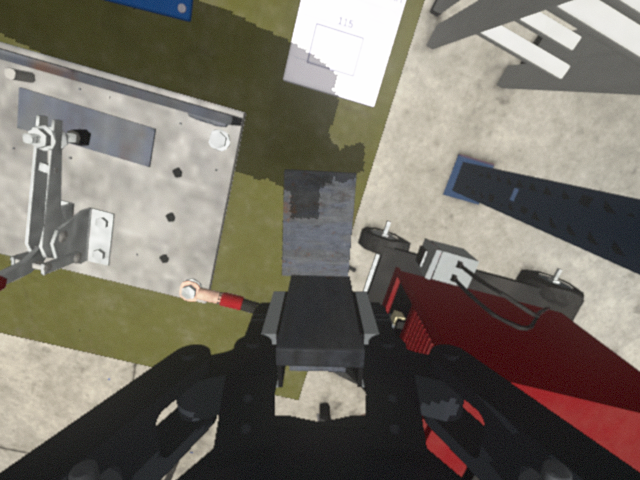

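```bash
python3 - <<'E'
import cv2
im=cv2.imread("pics/w6.png");cv2.imwrite("pics/crop6.png",cv2.resize(im[150:300,250:390],None,fx=4,fy=4,interpolation=cv2.INTER_CUBIC))
E
```

```text
(no output)
```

View pics/crop6.png

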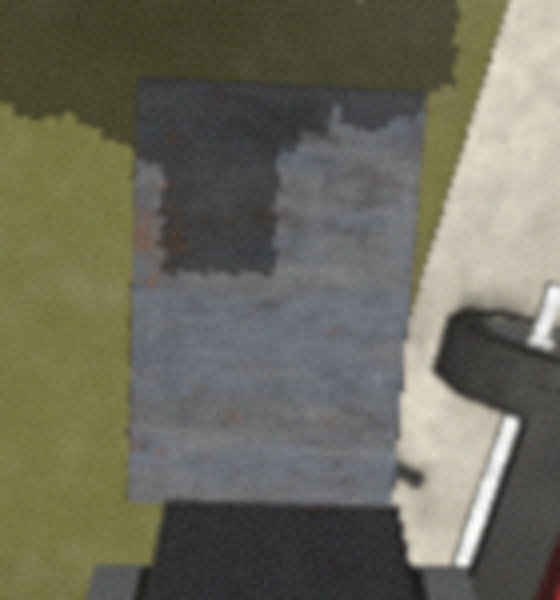

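```bash
python3 - <<'E'
from h import *
np.set_printoptions(precision=4,suppress=True)
M=model("wrist"); M=(*M[:3],np.load("m6.npz")["W"])
q=np.array([ray(M,250+u/4,150+v/4,.008)[:2] for u,v in [(137,77),(425,92),(396,507),(128,500)]])
print(q,q.mean(0)); d=np.diff(np.r_[q,q[:1]],axis=0); print(np.hypot(*d.T),np.degrees(np.arctan2(d[:,1],d[:,0])))
print(cv2.minAreaRect((q*1000).astype(np.float32)))
E
python3 go.py .6625 -.1218 104.7
```

```text
[[ 0.6178 -0.0882]
 [ 0.6854 -0.0732]
 [ 0.71   -0.1783]
 [ 0.6415 -0.1952]] [ 0.6637 -0.1337]
[0.0692 0.108  0.0706 0.1097] [  12.5282  -76.8091 -166.1365  102.495 ]
((664.06787109375, -134.05494689941406), (70.53334045410156, 109.65422821044922), 12.528156280517578)
pose [ 0.6613 -0.12    0.2079] head 105.45 dx -0.21 dy 0.07 twist 0.013
```

Emit:
send_rows --motion "1 0 -0.1 4 0.043; 1 0 -0.1 8 0.043; 1 0 -0.1 11 0.043; 1 0 -0.1 14 0.043; 1 0 -0.1 14 0.043"

```text
clock: 20.7
eef_pos: [0.6563, -0.1194, 0.0626]
tool_rot: [0.623, 0.782, -0.003, -0.005]
ft_force: [-1.2, -0.1, -3.2]
grip_width: 0.0269
grasp_force: 59.6
```

Emit:
send_rows --motion "1 0 0 0 0; 1 0 0 0 0"

```text
clock: 20.9
eef_pos: [0.6623, -0.1206, 0.0708]
tool_rot: [0.623, 0.782, 0.001, 0.002]
ft_force: [-0.1, -0.4, -2.2]
grip_width: 0.0273
grasp_force: 59.7
```

```bash
python3 go.py .6606 -.1204 103
```

```text
pose [ 0.6623 -0.1206  0.0708] head 102.91 dx 0.05 dy -0.16 twist -0.002
```

Emit:
send_rows --motion "1 0 -0.15 1.2 0; 1 0 -0.15 2.2 0; 1 0 -0.15 3 0; 1 0 -0.15 3.6 0; 1 0 -0.15 4 0"

```text
clock: 21.4
eef_pos: [0.6586, -0.1204, 0.0271]
tool_rot: [0.623, 0.782, -0.0, -0.001]
ft_force: [0.4, -0.2, -2.2]
grip_width: 0.027
grasp_force: 59.9
```

Emit:
send_rows --motion "1 0 0 0.2 0; 1 0 0 0.4 0; 1 0 0 0.6 0; 1 0 0 0.7 0; 1 0 0 0.8 0"

```text
clock: 21.9
eef_pos: [0.6593, -0.1206, 0.0209]
tool_rot: [0.623, 0.782, 0.0, 0.0]
ft_force: [-2.2, 0.6, 3.2]
grip_width: 0.0268
grasp_force: 60.4
```

Emit:
send_rows --motion "1 0 0 0 0; 1 0 0 0 0"

```text
clock: 22.1
eef_pos: [0.6593, -0.1206, 0.0209]
tool_rot: [0.623, 0.782, 0.0, 0.0]
ft_force: [-1.3, 0.3, 1.1]
grip_width: 0.0271
grasp_force: 60.1
```

```bash
python3 go.py .6606 -.1204 103
```

```text
pose [ 0.6593 -0.1206  0.0209] head 102.89 dx -0.01 dy 0.13 twist -0.002
```

Emit:
send_rows --motion "0.3 0 0 0 0; 0 0 0 0 0; -0.1 0 0 0 0; -0.1 0 0 0 0; -0.1 0 0 0 0"

```text
clock: 22.6
eef_pos: [0.6592, -0.1206, 0.0203]
tool_rot: [0.623, 0.782, 0.0, 0.0]
ft_force: [-0.3, 0.2, 0.0]
grip_width: 0.0471
grasp_force: 0.0
```

Emit:
send_rows --motion "-0.1 0 0 -1 0; -0.1 0 0 -4 0; -0.1 0 0 -8 0; -0.1 0 0 -12 0; -0.1 0 0 -16 0"

```text
clock: 23.1
eef_pos: [0.659, -0.1205, 0.1828]
tool_rot: [0.623, 0.782, 0.0, 0.0]
ft_force: [0.5, -0.5, 0.7]
grip_width: 0.047
grasp_force: 0.0
```

Emit:
send_rows --motion "-1 0 0 0 0; -1 0 0 0 0"

```text
clock: 23.3
eef_pos: [0.6602, -0.1208, 0.183]
tool_rot: [0.623, 0.782, 0.001, 0.002]
ft_force: [-0.3, 0.9, -1.0]
grip_width: 0.0742
grasp_force: 0.0
```

```bash
python3 go.py .615 .199 81.2; python3 - <<'E'
from h import *
im=vision.camera("wrist")[:,:,::-1]; cv2.imwrite("pics/w7.png",im); M=model("wrist"); np.savez("m7.npz",W=M[3])
E
```

```text
pose [ 0.6602 -0.1208  0.183 ] head 102.89 dx 32.18 dy 2.73 twist 0.379
```

View pics/w7.png

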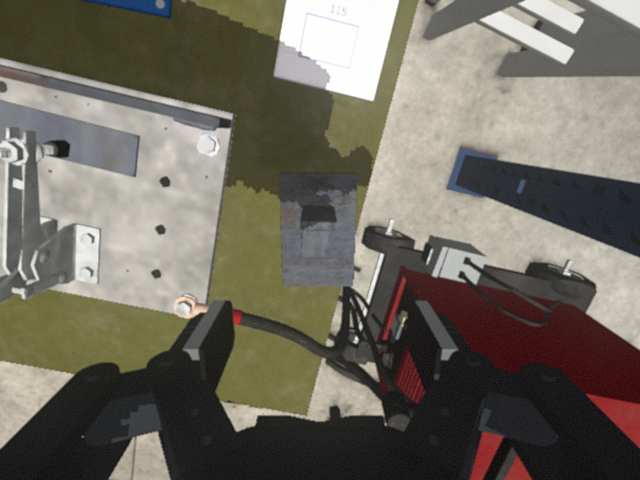

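```bash
python3 - <<'E'
from h import *
im=cv2.imread("pics/w7.png");cv2.imwrite("pics/crop7.png",cv2.resize(im[160:295,260:380],None,fx=4.4,fy=4.4,interpolation=cv2.INTER_CUBIC))
np.set_printoptions(precision=1,suppress=True)
M=model("wrist"); M=(*M[:3],np.load("m7.npz")["W"])
a=np.radians(102.9)
ax=np.array([np.sin(a),-np.cos(a)]);ay=np.array([np.cos(a),np.sin(a)]);c=np.array([.6637,-.1337])
L=[(x,y,.008) for x,y in [(-.035,.055),(.035,.055),(.035,-.055),(-.035,-.055)]]+[(s*.014,y,z) for s,y,z in [(-1,.025,.068),(1,.025,.068),(1,.017,.068),(-1,.017,.068),(-1,-.025,.016),(1,-.025,.016)]]
print((proj(M,[[*(c+x*ax+y*ay),z] for x,y,z in L])-[260,160])*4.4)
E
```

```text
[[ 91.1  59. ]
 [438.7  58.8]
 [422.  558.6]
 [107.8 558.9]
 [183.6 277.8]
 [348.  277.7]
 [347.3 322.8]
 [184.3 322.9]
 [199.  445.2]
 [331.  445.1]]
```

View pics/crop7.png

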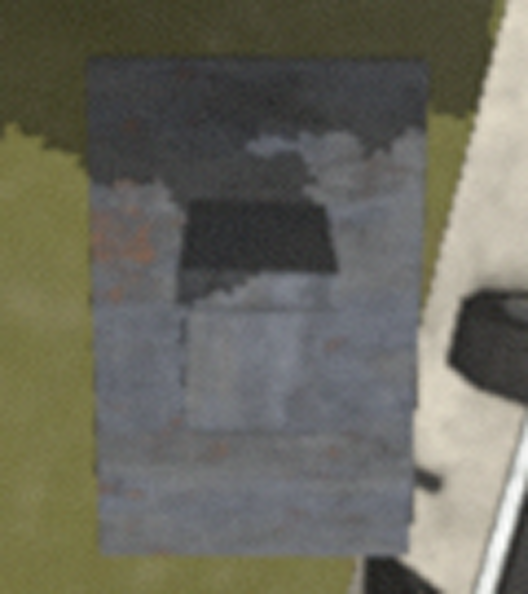

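Emit:
send_rows --motion "-1 4.5 0.4 0 0; -1 9 0.8 0 0; -1 13.5 1.2 0 0; -1 18 1.6 0 0; -1 22.5 1.9 0 0"

```text
clock: 23.85
eef_pos: [0.6258, 0.1044, 0.1782]
tool_rot: [0.623, 0.782, -0.001, -0.001]
ft_force: [0.5, -0.2, 0.1]
grip_width: 0.0853
grasp_force: 0.0
```

Emit:
send_rows --motion "-1 4 0.4 0 0.1; -1 8 0.8 0 0.2; -1 9.6 0.8 0 0.3; -1 9.6 0.8 0 0.38; -1 9.6 0.8 0 0.38"

```text
clock: 24.35
eef_pos: [0.6124, 0.199, 0.1781]
tool_rot: [0.759, 0.651, -0.002, -0.001]
ft_force: [-0.6, -0.8, -0.8]
grip_width: 0.0855
grasp_force: 0.0
```

Emit:
send_rows --motion "-1 0 0 0 0; -1 0 0 0 0"

```text
clock: 24.55
eef_pos: [0.6136, 0.1976, 0.1795]
tool_rot: [0.76, 0.65, -0.001, -0.0]
ft_force: [0.6, 0.3, -0.1]
grip_width: 0.0853
grasp_force: 0.0
```

```bash
python3 go.py .6132 .1984 81.2; python3 - <<'E'
from h import *
im=vision.camera("wrist")[:,:,::-1]; cv2.imwrite("pics/w8.png",im)
print(boxes_of("wrist","tube"),boxes_of("wrist","paste_jar"))
M=model("wrist")
a=np.radians(-8.8);c=np.array([.6132,.1984]); ax=np.array([np.cos(a),np.sin(a)]);ay=np.array([-np.sin(a),np.cos(a)])
p=proj(M,[[*(c+x*ax+y*ay),z] for x in(-.0275,.0275) for y in (-.0275,.0275) for z in (.003,.055)]); print(p.min(0),p.max(0))
E
```

```text
pose [0.6136 0.1976 0.1795] head 81.13 dx 0.07 dy -0.05 twist -0.001
[{'rect': [318.7, 224.9, 72.6, 77.9], 'conf': 0.82}, {'rect': [319.8, 129.8, 67.3, 66.6], 'conf': 0.58}] [{'rect': [320.6, 129.6, 69.5, 67.8], 'conf': 0.87}]
[281.84385513 187.80073328] [353.4353238  265.20757736]
```

Emit:
send_rows --motion "-1 0.1 0 4 0; -1 0.1 0 8 0; -1 0.1 0 11 0; -1 0.1 0 13 0; -1 0.1 0 14 0"

```text
clock: 25.2
eef_pos: [0.6125, 0.1984, 0.0377]
tool_rot: [0.76, 0.65, -0.002, -0.001]
ft_force: [-1.0, 0.5, 0.1]
grip_width: 0.0856
grasp_force: 0.0
```

Emit:
send_rows --motion "-1 0 0 1 0; -1 0 0 1.8 0; -1 0 0 1.8 0; 1 0 0 1.8 0; 1 0 0 1.8 0"

```text
clock: 25.7
eef_pos: [0.6148, 0.1996, 0.0234]
tool_rot: [0.76, 0.65, 0.001, 0.0]
ft_force: [-0.5, 0.4, -0.1]
grip_width: 0.0592
grasp_force: 0.0
```

Emit:
send_rows --motion "1 0 0 0 0; 1 0 0 0 0; 1 0 0 0 0; 1 0 0 0 0; 1 0 0 0 0"

```text
clock: 26.2
eef_pos: [0.6152, 0.1997, 0.0238]
tool_rot: [0.76, 0.65, 0.001, 0.001]
ft_force: [0.6, -0.5, 6.6]
grip_width: 0.0544
grasp_force: 64.2
```

Emit:
send_rows --motion "1 0 0 -1 0; 1 0 0 -4 0; 1 0 0 -8 0; 1 0 0 -12 0; 1 0 0 -15 0"

```text
clock: 26.7
eef_pos: [0.6138, 0.1993, 0.1745]
tool_rot: [0.76, 0.65, 0.0, 0.0]
ft_force: [0.4, 0.1, -2.5]
grip_width: 0.0541
grasp_force: 63.7
```

```bash
python3 go.py .4648 .029 92.7
```

```text
pose [0.6138 0.1993 0.1745] head 81.12 dx -19.13 dy -12.09 twist -0.202
```

Emit:
send_rows --motion "1 -3.8 -2.4 0 -0.04; 1 -7.6 -4.8 0 -0.08; 1 -11.4 -7.2 0 -0.12; 1 -15.2 -9.6 0 -0.16; 1 -19 -12.1 0 -0.2"

```text
clock: 27.2
eef_pos: [0.4628, 0.0291, 0.1718]
tool_rot: [0.69, 0.724, -0.001, -0.001]
ft_force: [0.1, -0.7, -2.7]
grip_width: 0.054
grasp_force: 63.8
```

Emit:
send_rows --motion "1 0 0 2 0; 1 0 0 5 0; 1 0 0 8 0; 1 0 0 10 0; 1 0 0 10 0"

```text
clock: 27.7
eef_pos: [0.4613, 0.0301, 0.0693]
tool_rot: [0.691, 0.723, -0.003, -0.003]
ft_force: [-1.3, -0.7, -2.6]
grip_width: 0.0542
grasp_force: 64.0
```

Emit:
send_rows --motion "1 0 0 0 0; 1 0 0 0 0"

```text
clock: 27.9
eef_pos: [0.4661, 0.0304, 0.0736]
tool_rot: [0.691, 0.723, 0.001, 0.001]
ft_force: [0.9, 0.3, -2.9]
grip_width: 0.0542
grasp_force: 64.0
```

```bash
python3 go.py .4648 .0305 92.7
```

```text
pose [0.4661 0.0304 0.0736] head 92.59 dx 0.01 dy -0.13 twist -0.002
```

Emit:
send_rows --motion "1 0 -0.1 1.2 0; 1 0 -0.1 2.4 0; 1 0 -0.1 3.2 0; 1 0 -0.1 3.8 0; 1 0 -0.1 4 0"

```text
clock: 28.4
eef_pos: [0.4642, 0.0303, 0.0323]
tool_rot: [0.691, 0.723, 0.0, 0.0]
ft_force: [0.2, 0.3, -2.6]
grip_width: 0.0543
grasp_force: 64.2
```

Emit:
send_rows --motion "1 0 0 0.2 0; 1 0 0 0.4 0; 1 0 0 0.6 0; 1 0 0 0.7 0; 1 0 0 0.7 0"

```text
clock: 28.9
eef_pos: [0.4645, 0.0302, 0.0268]
tool_rot: [0.691, 0.723, 0.0, 0.0]
ft_force: [-3.8, -0.4, 8.4]
grip_width: 0.0543
grasp_force: 65.5
```

```bash
python3 go.py .4648 .0305 92.7
```

```text
pose [0.4645 0.0302 0.0268] head 92.58 dx 0.03 dy 0.03 twist -0.002
```

Emit:
send_rows --motion "0.2 0 0 0 0; -0.5 0 0 0 0; -1 0 0 0 0; -1 0 0 0 0; -1 0 0 0 0"

```text
clock: 29.4
eef_pos: [0.4643, 0.0303, 0.0253]
tool_rot: [0.691, 0.723, 0.0, 0.0]
ft_force: [-0.1, -0.2, 0.0]
grip_width: 0.0856
grasp_force: 0.0
```

Emit:
send_rows --motion "-1 0 0 -2 0; -1 0 0 -6 0; -1 0 0 -10 0; -1 0 0 -14 0; -1 0 0 -17 0"

```text
clock: 29.9
eef_pos: [0.4648, 0.0303, 0.1979]
tool_rot: [0.691, 0.723, 0.001, 0.001]
ft_force: [1.2, 0.8, -0.6]
grip_width: 0.0855
grasp_force: 0.0
```

```bash
python3 go.py .6245 .274 81.2
```

```text
pose [0.4648 0.0303 0.1979] head 92.58 dx 23.62 dy 17.05 twist 0.199
```

Emit:
send_rows --motion "-1 3.9 2.8 0 0.03; -1 7.8 5.6 0 0.06; -1 11.7 8.4 0 0.1; -1 15.6 11.2 0 0.13; -1 19.5 14 0 0.17"

```text
clock: 30.4
eef_pos: [0.596, 0.233, 0.195]
tool_rot: [0.75, 0.661, -0.0, 0.0]
ft_force: [1.5, 0.1, 0.2]
grip_width: 0.0854
grasp_force: 0.0
```

Emit:
send_rows --motion "-1 3.5 3.7 0 0.03; -1 3.5 3.7 0 0.03; -1 3.5 3.7 0 0.03; -1 3.5 3.7 0 0.03"

```text
clock: 30.8
eef_pos: [0.6355, 0.2607, 0.1951]
tool_rot: [0.76, 0.65, -0.001, -0.0]
ft_force: [-0.1, -0.9, 0.2]
grip_width: 0.0855
grasp_force: 0.0
```

```bash
python3 go.py .6245 .274 81.2; python3 - <<'E'
from h import *
im=vision.camera("wrist")[:,:,::-1]; M=model("wrist"); cv2.imwrite("pics/w9.png",im)
hsv=cv2.cvtColor(im,cv2.COLOR_BGR2HSV)
red=cv2.inRange(hsv,(0,150,80),(6,255,255))|cv2.inRange(hsv,(174,150,80),(180,255,255));red[:,:230]=0;red[:,400:]=0;red[330:]=0
n,l,s,c=cv2.connectedComponentsWithStats(red); i=1+np.argmax(s[1:,4]); print(s[i],c[i])
P=np.array([ray(M,u,v,.065)[:2] for v,u in np.argwhere(l==i)],np.float32)
print(cv2.minEnclosingCircle(P*1000))
E
```

```text
pose [0.6355 0.2607 0.1951] head 81.1 dx 1.14 dy -1.29 twist -0.002
[ 275  187   61   60 2828] [304.79561528 216.67043847]
((626.2020874023438, 273.8961181640625), 24.781204223632812)
```

Emit:
send_rows --motion "-1 1.15 -1.2 2 0; -1 1.15 -1.2 4 0; -1 1.15 -1.2 6 0; -1 1.15 -1.2 8 0; -1 1.15 -1.2 8 0"

```text
clock: 31.35
eef_pos: [0.6237, 0.2727, 0.1141]
tool_rot: [0.76, 0.65, -0.002, -0.001]
ft_force: [-1.0, -0.6, -0.7]
grip_width: 0.0856
grasp_force: 0.0
```

Emit:
send_rows --motion "-1 0 0 3 0; -1 0 0 5.5 0; -1 0 0 7.5 0; -1 0 0 8.7 0; -1 0 0 9.4 0"

```text
clock: 31.85
eef_pos: [0.6262, 0.2742, 0.0221]
tool_rot: [0.76, 0.65, 0.0, 0.0]
ft_force: [0.3, -0.3, -0.7]
grip_width: 0.0851
grasp_force: 0.0
```

Emit:
send_rows --motion "-1 0 0 0 0; -1 0 0 0 0"

```text
clock: 32.05
eef_pos: [0.627, 0.275, 0.0229]
tool_rot: [0.76, 0.65, 0.001, 0.0]
ft_force: [-0.0, 0.5, 0.4]
grip_width: 0.0855
grasp_force: 0.0
```

```bash
python3 go.py .6247 .274 81.2
```

```text
pose [0.627  0.275  0.0229] head 81.11 dx -0.13 dy -0.22 twist -0.002
```

Emit:
send_rows --motion "-1 -0.1 -0.2 0.2 0; 1 -0.1 -0.2 0.2 0; 1 -0.1 -0.2 0.2 0; 1 -0.1 -0.2 0.2 0; 1 -0.1 -0.2 0.2 0"

```text
clock: 32.55
eef_pos: [0.6249, 0.2744, 0.0205]
tool_rot: [0.76, 0.65, 0.001, 0.0]
ft_force: [-0.2, 0.1, 5.2]
grip_width: 0.0511
grasp_force: 63.1
```

Emit:
send_rows --motion "1 0 0 0 0; 1 0 0 0 0; 1 0 0 0 0"

```text
clock: 32.85
eef_pos: [0.6249, 0.2743, 0.0205]
tool_rot: [0.76, 0.65, 0.001, 0.0]
ft_force: [-0.1, -0.8, 5.2]
grip_width: 0.0512
grasp_force: 63.2
```

Emit:
send_rows --motion "1 0 0 -1 0; 1 0 0 -4 0; 1 0 0 -8 0; 1 0 0 -12 0; 1 0 0 -15 0"

```text
clock: 33.35
eef_pos: [0.6241, 0.2741, 0.1717]
tool_rot: [0.76, 0.65, 0.0, 0.0]
ft_force: [0.6, 1.0, -2.4]
grip_width: 0.051
grasp_force: 63.2
```

```bash
python3 go.py .4655 .1338 92.7
```

```text
pose [0.6241 0.2741 0.1717] head 81.12 dx -16.31 dy -13.50 twist -0.202
```

Emit:
send_rows --motion "1 -3.3 -2.7 0 -0.04; 1 -6.6 -5.4 0 -0.08; 1 -9.9 -8.1 0 -0.12; 1 -13.2 -10.8 0 -0.16; 1 -16.3 -13.5 0 -0.2"

```text
clock: 33.85
eef_pos: [0.4633, 0.1325, 0.1688]
tool_rot: [0.69, 0.723, -0.001, -0.0]
ft_force: [0.7, -0.6, -1.6]
grip_width: 0.0511
grasp_force: 63.2
```

Emit:
send_rows --motion "1 0 0 2 0; 1 0 0 5 0; 1 0 0 8 0; 1 0 0 10 0; 1 0 0 10 0"

```text
clock: 34.35
eef_pos: [0.4621, 0.1328, 0.0663]
tool_rot: [0.691, 0.723, -0.004, -0.002]
ft_force: [-1.0, -0.8, -2.4]
grip_width: 0.0514
grasp_force: 63.4
```

Emit:
send_rows --motion "1 0 0 0 0; 1 0 0 0 0"

```text
clock: 34.55
eef_pos: [0.4666, 0.1342, 0.0706]
tool_rot: [0.691, 0.723, 0.001, 0.001]
ft_force: [0.5, 0.5, -2.0]
grip_width: 0.0512
grasp_force: 63.4
```

```bash
python3 go.py .4655 .1338 92.7
```

```text
pose [0.4666 0.1342 0.0706] head 92.58 dx -0.03 dy -0.11 twist -0.002
```

Down 4.7 cm.

Emit:
send_rows --motion "1 0 -0.1 1.2 0; 1 0 -0.1 2.4 0; 1 0 -0.1 3.2 0; 1 0 -0.1 3.8 0; 1 0 -0.1 4 0"

```text
clock: 35.05
eef_pos: [0.4641, 0.1337, 0.0286]
tool_rot: [0.691, 0.723, -0.001, -0.0]
ft_force: [-1.1, 0.2, -2.7]
grip_width: 0.0514
grasp_force: 63.4
```

Emit:
send_rows --motion "1 0 0 0.2 0; 1 0 0 0.4 0; 1 0 0 0.6 0; 1 0 0 0.7 0; 1 0 0 0.7 0"

```text
clock: 35.55
eef_pos: [0.4649, 0.1339, 0.0235]
tool_rot: [0.691, 0.723, 0.0, 0.0]
ft_force: [-1.7, -0.6, 6.0]
grip_width: 0.0509
grasp_force: 64.2
```

Emit:
send_rows --motion "0.2 0 0 0 0; -0.5 0 0 0 0; -1 0 0 0 0; -1 0 0 0 0; -1 0 0 0 0"

```text
clock: 36.05
eef_pos: [0.4646, 0.1338, 0.0223]
tool_rot: [0.691, 0.723, 0.0, 0.0]
ft_force: [-0.2, -0.5, 0.1]
grip_width: 0.0853
grasp_force: 0.0
```

Emit:
send_rows --motion "-1 0 0 -2 0; -1 0 0 -6 0; -1 0 0 -10 0; -1 0 0 -14 0; -1 0 0 -18 0"

```text
clock: 36.55
eef_pos: [0.4642, 0.1337, 0.2039]
tool_rot: [0.691, 0.723, -0.0, -0.0]
ft_force: [1.2, 0.2, 0.0]
grip_width: 0.0856
grasp_force: 0.0
```

Emit:
send_rows --motion "-1 -2.6 0.4 -4 0; -1 -5.2 0.4 -6 0; -1 -5.2 0.4 -6 0; -1 -5.2 0.4 -6 0"

```text
clock: 36.95
eef_pos: [0.4709, 0.0818, 0.2623]
tool_rot: [0.692, 0.722, 0.0, -0.0]
ft_force: [0.4, 0.1, -0.8]
grip_width: 0.0857
grasp_force: 0.0
```

```bash
python3 go.py .4694 .0813 92.7; python3 - <<'E'
from h import *
im=vision.camera("wrist")[:,:,::-1]; M=model("wrist")
hsv=cv2.cvtColor(im,cv2.COLOR_BGR2HSV)
red=cv2.inRange(hsv,(0,150,80),(6,255,255))|cv2.inRange(hsv,(174,150,80),(180,255,255));red[:,:200]=0;red[:,420:]=0;red[300:]=0
P=np.array([ray(M,u,v,.068)[:2] for v,u in np.argwhere(red)],np.float32); print(cv2.minEnclosingCircle(P*1000))
sc=vision.camera("scene")[:,:,::-1]
a=cv2.resize(im[100:320,230:430],(400,440)); b=cv2.resize(sc[170:390,270:470],(400,440))
cv2.imwrite("pics/fin.png",np.hstack([a,b]))
for x in "tube paste_jar pad cup bracket".split(): print(x,[[round(float(v)) for v in d["rect"]] for d in boxes_of("scene",x)])
E
```

```text
pose [0.4709 0.0818 0.2623] head 92.5 dx -0.04 dy -0.16 twist -0.003
((464.86572265625, 134.38739013671875), 23.337032318115234)
tube []
paste_jar [[373, 230, 22, 32]]
pad [[373, 315, 69, 52]]
cup [[414, 187, 42, 44]]
bracket [[166, 197, 30, 33], [300, 348, 23, 32]]
```

View pics/fin.png

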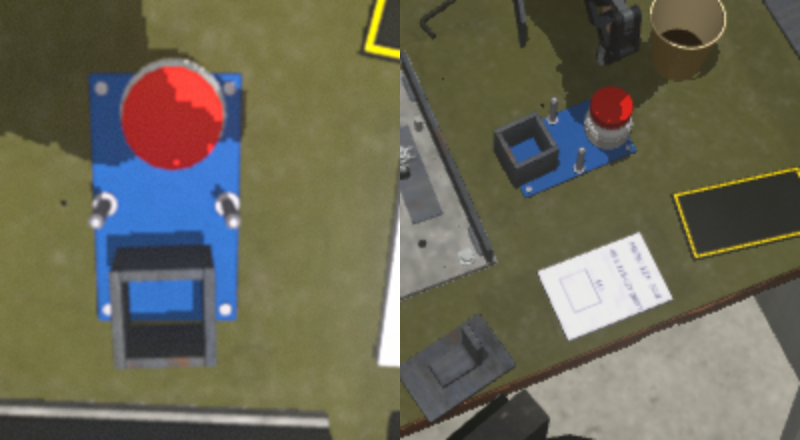

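```bash
python3 - <<'E'
from h import *
from workcell import workorder
M=model("wrist")
t=np.mean([ray(M,230+u/2,100+v/2,.058)[:2] for u,v in [(110,272),(215,270),(215,367),(113,366)]],0); print(t)
if np.hypot(*(t-[.4632,.0293]))<.005: print(workorder.job_done())
E
```

```text
[0.46473915 0.03054813]
the job is handed in; nothing more can be done
None
```

The job is done and handed in: the bracket stands upright in the middle of the plate, within about 2 mm, with its foot along the plate's length. The tube and jar are back within about 2 mm of where they stood, the pad and cup were not touched, and the robot clock was at about 37 s.

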